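Close the plaster mould that stands on the banding wheel

TASK

A lower plaster mould half stands on the round metal banding wheel (the other one waits on the wooden stand). Take the upper half that matches it in outline and dowels by its grip ridge, set it on the dowels until it sits flush all round, and finish while still gripping it and pressing it down firmly, so that a strap can be put round the mould. Leave the other mould halves and everything else on the bench where they are.

Things in the scene. Friction and masses are not known exactly. Their poses are not given: they have to be found in the camera images.
- wheel_top (a point): Centre of the top of the banding wheel, a round aluminium disc on a foot, 180 mm in diameter, 40 mm high, locked (does not turn). One of the two lower mould halves stands on it, centred within 15 mm; that is the one to close. The other lower half is on the wooden stand, 180 x 160 x 40 mm.
- lower_long_face (a point): Centre of the flat upper (joint) face, 74 mm above the table, of a fixed plaster lower mould half 140 x 66 mm in plan, 34 mm thick, with two round hollows in that face; two brass dowels at x = +57 and -57 mm on the long centre line (y = 0), 10 mm thick, stand 21 mm up from it, the last 8 mm tapered. x along the longer side, y the shorter, z up.
- lower_short_face (a point): Centre of the flat upper (joint) face, 74 mm above the table, of a fixed plaster lower mould half 96 x 84 mm in plan, 34 mm thick, with one round hollow in that face; two brass dowels on one diagonal, at (x, y) = (+34, +28) and (-34, -28) mm, 10 mm thick, stand 21 mm up from it, the last 8 mm tapered. x along the longer side, y the shorter, z up.
- upper_long_grip (a point): Loose plaster upper mould half, about 0.4 kg, joint face down on the table: a slab 140 x 66 mm, 30 mm thick, topped by a central grip ridge 80 mm long (x), 26 wide (y), 36 tall. This point: middle of the ridge, 50 mm above the joint face, 20 above the slab's top, 16 below the ridge's top. x along the longer side, z up. Same when turned half round.
- upper_short_grip (a point): Loose plaster upper mould half, about 0.4 kg, joint face down on the table: a slab 96 x 84 mm, 30 mm thick, topped by a central grip ridge 50 mm long (x), 26 wide (y), 36 tall. This point: middle of the ridge, 50 mm above the joint face, 20 above the slab's top, 16 below the ridge's top. x along the longer side, z up. Same when turned half round.
- upper_long_foot (a point): Centre of the long upper half's flat underside (its joint face), 50 mm below the middle of its grip ridge; same axes. Two dowel holes at x = +57 and -57 mm on the long centre line (y = 0), 13 mm wide, go right through the 30 mm slab.
- upper_short_foot (a point): Centre of the short upper half's flat underside (its joint face), 50 mm below the middle of its grip ridge; same axes. Two dowel holes on one diagonal, at (x, y) = (+34, +28) and (-34, -28) mm, 13 mm wide, go right through the 30 mm slab.
- mug: bystander: terracotta mug, 76 mm wide, 85 mm tall; origin under its centre
- beaker: bystander: terracotta beaker, 72 mm wide, 100 mm tall; origin under its centre
- bowl: bystander: terracotta bowl, 120 mm wide, 50 mm tall; origin under its centre
- brush: bystander: brush lying on the table near the robot, along its x axis
- rib: bystander: flat wooden rib 90 x 45 x 6 mm lying on the table near the robot; origin under its centre
- lower_long: the long lower half as a body, origin under its centre
- lower_short: the short lower half as a body, origin under its centre
- upper_long: the long upper half as a body, origin at the centre of its underside
- upper_short: the short upper half as a body, origin at the centre of its underside
There are look-alikes about, which are no part of the job. What is shaped like the upper_short but red or turquoise is not meant.

How it is judged:
By the outcome, as a careful person would: the job done as asked, in the order asked, and still so for the second after the job is handed in, while the arm keeps its last pose, push and grip.
It also fails if it takes over 38 s, if anything falls off the work surface, if the arm or the gripper's body presses on something with over 40 N, if the wrist force passes 120 N, or if a joint passes its speed limit or range.

ROBOT

A 6-joint arm with a two-finger parallel gripper is mounted at the origin on the work surface. World frame = base frame: x ahead of the robot, y to its left, z up, the work surface at z = 0. Lengths are in m, angles in rad, forces in N, time in s.
With the tool pointing down it reaches from about 0.35 to 0.775 m from the base axis. Payload 7.3 kg.
Tool frame: the origin (TCP) lies between the finger pads; the fingertips stand 17 mm ahead of it and the grasp point (between the pads) lies 2 mm behind it (tcp_to_tips is the distance from the TCP to the fingertips, in m); z points along the fingers, y is the line along which they close (so a half turn about z gives the same grasp; the last joint's range is limited). The gripper opens to 92 mm and grips with 3 to 60 N. Pads are 19 mm wide; open, the fingers measure 130 mm over their backs; the gripper's body (75 mm by 190 mm) begins 47 mm behind the grasp point.
Start: joints at [1.111, 0.342, 1.524, -0, 1.275, -0.146], TCP at [0.162, 0.499, 0.244] pointing down, gripper open.
Joint ranges: [-2.53, 2.53], [-0.77, 2.02], [0.04, 2.7], [-1, 4.14], [0.28, 2.66], [-3.11, 3.11]. Speed limits (rad/s): [2.57, 2.57, 3.14, 3.14, 3.14, 3.14].

INTERFACE

Orientations are given as a rotation vector (axis times angle).
In Python, from station import * gives the robot as it stands.
- The arm moves only by the tool drive_tool, never from a script. Its argument "motion" is text: rows parted by semicolons, each of 7 numbers parted by spaces: the opening in per cent of the stroke, from 0 (shut) to 100 (fully open), then the shift along the world's x, y, z in m, then the turn, a rotation vector about the world's x, y, z in rad. A call has 1 to 10 rows; each row shifts and turns the commanded pose from where the row before left it; what a row does not reach is not made up. A row lasts 1/12 s, in which the tool goes at most 41.7 mm and 7.16 degrees, less where a joint would pass 70% of its speed; a pose out of reach is approached as far as the arm can. A call is refused whole if a number of a shift passes 0.0417 or a number of a turn 0.125, either way. A call with a gripper value outside its range is refused whole. The fingers move at their own pace and stop on an object; "squeeze" is the grip in N (left out, the last holds). Time passes only in rows, so rows that do not move let the fingers close. It gives the time, the measured TCP pose, the force, the opening and the grip force at its end, in the units of the state.
- sense(): the state, without advancing time (a new reading comes with each control period).
- get_image(name): name is "scene" or "top" or "wrist"; returns the picture (480x640x3 uint8, red, green, blue); there is no depth.
- camera_model(name): a dict with "fx", "fy", "cx", "cy" (pixels), "R" (3x3) and "t" (3): a world point X has camera coordinates R X + t; the wrist camera has in their place "T_tool_cam" (4x4, takes a point from camera to tool coordinates, whose origin is the TCP and whose axes are the flange's). Camera axes: x right, y down, z forward; pixel columns grow to the right and rows downward; lengths in m; the calibration is good to about 2 mm. A picture is of the moment at which its call begins: read the wrist's pose just before it. camera_model takes no time and is no camera call.
- close_job(): hands the job in; it is judged then, once.
The state is a dict: "time": time; "q": joint angles; "joint_velocities": joint speeds; "joint_efforts": joint torques, N m; "ee_pos": TCP position; "tcp_rot": TCP orientation; "force": force on the tool from outside, world axes, zero at the start; "torque": the same for the moment, N m; "finger_gap": finger opening in m; "grasp_force": force on a finger pad.
Only numpy, scipy, OpenCV 4.12 (cv2) and the standard library are available. Lean on these libraries where they do the work, as an engineer would, in place of code of your own. Each camera call takes 0.05 s, during which the arm holds its last target. There are 200 camera calls.

## Working session

There is one attempt and no reset: what is moved stays moved. The work goes in short steps, Python scripts to look and compute and a tool call to move; the robot and the scene stay as the last step left them, time stands still between calls to the robot, and variables do not carry over. Pictures are saved under pics/ and viewed, at most 10 in all, crops included, and the job is handed in when it is done.

Besides the shell and the picture viewer there is one more tool, called after "Call:" as name(argument=value, ...), one argument or row to a line, values as JSON. drive_tool: Moves the arm, as the interface text tells. Its arguments: {"type":"object","properties":{"motion":{"type":"string"},"squeeze":{"type":"number"}},"required":["motion"]}

```bash
mkdir -p pics; ls
python3 - <<'E'
from station import *
import cv2
s=sense(); print(s)
for n in("top","scene"):
    m=camera_model(n); print(n,m)
    cv2.imwrite(f"pics/{n}0.png",get_image(n)[:,:,::-1])
print(camera_model("wrist"))
E
```

```text
pics
{'time': 0.0, 'q': array([ 1.11095865e+00,  3.42728808e-01,  1.52503162e+00,  2.70268806e-05,
        1.27540149e+00, -1.45991752e-01]), 'joint_velocities': array([-0.00036696,  0.00142819, -0.00035737, -0.00129013,  0.00271624,
       -0.0027797 ]), 'joint_efforts': array([ 1.07210446e-03, -4.31241131e+01, -2.44225788e+01,  7.18824542e-02,
        5.58572123e-02, -1.28434071e-04]), 'ee_pos': array([0.16187075, 0.49901491, 0.24303669]), 'tcp_rot': array([-4.90902308e-01, -3.10250186e+00,  2.34027376e-03]), 'force': array([0.21595187, 0.45912762, 0.5086035 ]), 'torque': array([-0.00861459, -0.05638973,  0.02003228]), 'grasp_force': 0.0, 'finger_gap': 0.09141529963480029}
top {'fx': 558.1635632026984, 'fy': 558.1635632026984, 'cx': 318.75681797245227, 'cy': 234.8274968800328, 'R': array([[-0.00817575, -0.99993674, -0.00772461],
       [-0.99670513,  0.00877224, -0.08063461],
       [ 0.08069727,  0.00703991, -0.9967138 ]]), 't': array([0.00779653, 0.53474297, 1.33891554])}
scene {'fx': 599.6836243999705, 'fy': 599.6836243999705, 'cx': 322.2859915687431, 'cy': 247.1506599487001, 'R': array([[ 0.11512046,  0.99325162,  0.01408922],
       [ 0.74279392, -0.07665711, -0.66511719],
       [-0.65954868,  0.08703398, -0.74660607]]), 't': array([-0.04644098, -0.35679002,  1.86598201])}
{'fx': 333.54115888947473, 'fy': 333.54115888947473, 'cx': 317.22957571365123, 'cy': 238.49449036843646, 'T_tool_cam': array([[-6.22571279e-04, -9.69436864e-01, -2.45340128e-01,
         6.56779976e-02],
       [ 9.99999735e-01, -6.96297669e-04,  2.13766560e-04,
         3.33950886e-04],
       [-3.78062942e-04, -2.45339930e-01,  9.69437041e-01,
        -1.40591498e-01],
       [ 0.00000000e+00,  0.00000000e+00,  0.00000000e+00,
         1.00000000e+00]])}
```

View pics/top0.png

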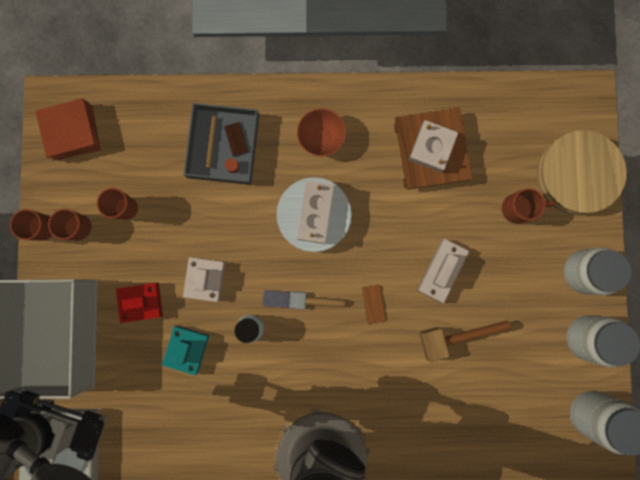

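View pics/scene0.png

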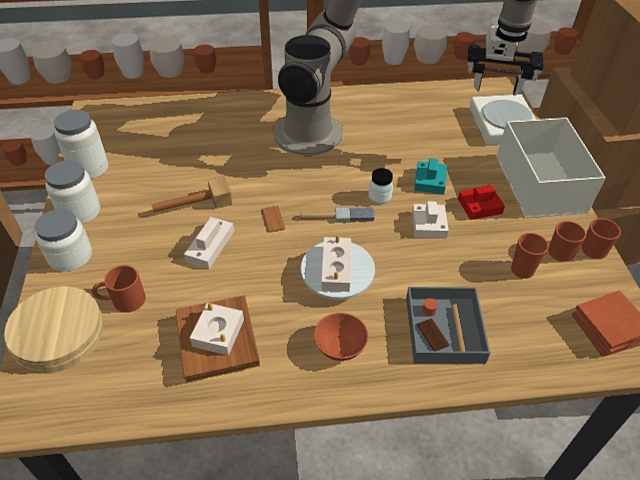

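The long lower half, with two hollows, is on the wheel at top (314,214). The short one is on the wooden stand at (434,147). Candidates for the upper half in the top view:
- White long upper at (443,271), ridge along the slab, two holes: chosen.
- White short upper at (204,279): wrong outline.
- Red look-alike at (139,302) and turquoise look-alike at (185,350): not meant.

I'll check the choice in one close crop.

Run:
```python
import cv2,numpy as np
im=cv2.imread("pics/top0.png")
a=cv2.resize(im[230:310,403:483],(400,400),interpolation=cv2.INTER_CUBIC)
b=cv2.resize(im[174:254,275:355],(400,400),interpolation=cv2.INTER_CUBIC)
cv2.imwrite("pics/crop1.png",np.hstack([a,b]))
```

```text
(no output)
```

View pics/crop1.png

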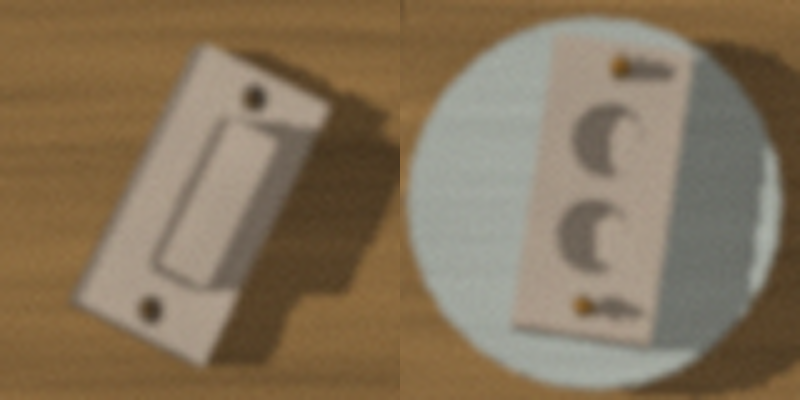

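The crop shows the long upper half (left), holes at about (453.8,249.4) and (433.2,291.8), and the matching long lower half on the wheel (right), dowel tops at about (319,187) and (311.4,235). The choice is confirmed, so I'll convert these to positions.

```bash
cat > h.py <<'E'
from station import *
import numpy as np, cv2
from scipy.spatial.transform import Rotation as Ro
def cam(name,s=None):
    m=camera_model(name); K=np.array([[m['fx'],0,m['cx']],[0,m['fy'],m['cy']],[0,0,1]])
    if name!='wrist': return K,m['R'],m['t']
    T=np.eye(4);T[:3,:3]=Ro.from_rotvec(s['tcp_rot']).as_matrix();T[:3,3]=s['ee_pos']
    W=np.linalg.inv(T@m['T_tool_cam']); return K,W[:3,:3],W[:3,3]
def ray(c,px,z):
    K,R,t=c; d=R.T@np.linalg.solve(K,[px[0],px[1],1]); o=-R.T@t
    return (o+d*(z-o[2])/d[2])
def proj(c,X):
    K,R,t=c; p=K@(R@np.array(X)+t); return p[:2]/p[2]
def pair(c,a,b,z):
    A,B=ray(c,a,z),ray(c,b,z); d=A-B
    print('mid',((A+B)/2).round(4),'dist',np.linalg.norm(d).round(4),'yaw deg',np.degrees(np.arctan2(d[1],d[0])).round(2))
E
python3 - <<'E'
from h import *
c=cam('top')
o=-.4
pair(c,(453.8+o,249.4+o),(433.2+o,291.8+o),.03)
pair(c,(319+o,187.2+o),(311.4+o,235+o),.093)
s=sense(); R=Ro.from_rotvec(s['tcp_rot']).as_matrix(); print(R.round(3))
E
```

```text
mid [ 0.4462 -0.2953  0.03  ] dist 0.114 yaw deg -27.21
mid [0.5854 0.0114 0.093 ] dist 0.1129 yaw deg -9.41
[[-0.951  0.309 -0.001]
 [ 0.309  0.951 -0.001]
 [ 0.    -0.001 -1.   ]]
```

Call:
drive_tool(
  motion="100 0.022 -0.03 0 0 0 -0.016;100 0.022 -0.03 0 0 0 -0.016;100 0.022 -0.03 0 0 0 -0.016;100 0.022 -0.03 0 0 0 -0.016;100 0.022 -0.03 0 0 0 -0.016;100 0.022 -0.03 0 0 0 -0.016;100 0.022 -0.03 0 0 0 -0.016;100 0.022 -0.03 0 0 0 -0.016;100 0.022 -0.03 0 0 0 -0.016;100 0.022 -0.03 0 0 0 -0.016",
  squeeze=40,
)

```text
time: 0.93
ee_pos: [0.3826, 0.1977, 0.2436]
tcp_rot: [-0.738, -3.053, -0.0]
force: [1.2, 1.4, -0.1]
finger_gap: 0.092
grasp_force: 0.0
```

Call:
drive_tool(
  motion="100 0.005 -0.04 0 0 0 0;100 0.005 -0.04 0 0 0 0;100 0.005 -0.04 0 0 0 0;100 0.005 -0.04 0 0 0 0;100 0.005 -0.04 0 0 0 0;100 0.005 -0.04 0 0 0 0;100 0.005 -0.04 0 0 0 0;100 0.005 -0.04 0 0 0 0;100 0.005 -0.04 0 0 0 0;100 0.005 -0.04 0 0 0 0",
)

```text
time: 1.77
ee_pos: [0.4316, -0.2026, 0.2435]
tcp_rot: [-0.738, -3.053, -0.001]
force: [1.0, 0.4, 0.5]
finger_gap: 0.0916
grasp_force: 0.0
```

Call:
drive_tool(
  motion="100 0.005 -0.031 0 0 0 0;100 0.005 -0.031 -0.02 0 0 0;100 0.005 -0.031 -0.025 0 0 0;100 0 0 0 0 0 0;100 0 0 0 0 0 0",
)

```text
time: 2.18
ee_pos: [0.446, -0.2942, 0.1964]
tcp_rot: [-0.74, -3.049, -0.004]
force: [-0.7, -0.0, 1.0]
finger_gap: 0.0921
grasp_force: 0.0
```

Run:
```python
from h import *
s=sense(); im=get_image('wrist'); cv2.imwrite('pics/w1.png',im[:,:,::-1])
c=cam('wrist',s); print(s['ee_pos'],s['joint_velocities'].round(3))
# predicted holes from top estimate
y=np.radians(-27.2);u=np.array([np.cos(y),np.sin(y),0])
for k in(57,-57): print(proj(c,np.array([.4462,-.2953,.03])+u*k/1000))
```

```text
[ 0.44600829 -0.29421199  0.19644053] [ 0.038 -0.06  -0.001  0.007  0.019  0.006]
[315.82326257 284.43478162]
[315.42128218 165.77727523]
```

View pics/w1.png

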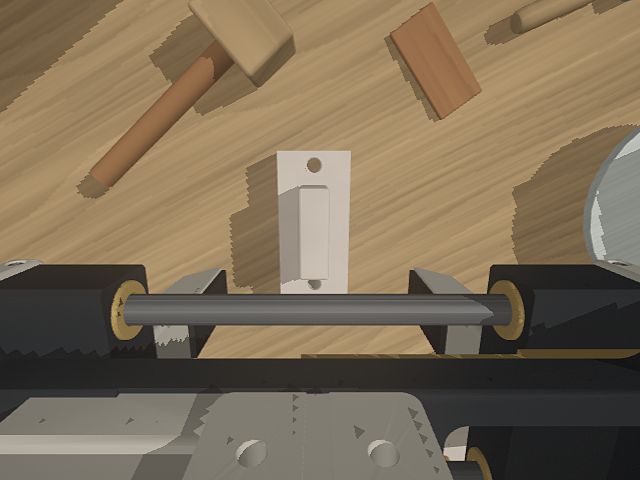

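The wrist view shows the holes at (314.5,164.5) and (315,285), within about 1 px of the prediction, and the ridge is square to the fingers. I'll descend and grip.

Call:
drive_tool(
  motion="100 0 -0.001 -0.035 0 0 0;100 0 0 -0.035 0 0 0;100 0 0 -0.035 0 0 0;100 0 0 -0.025 0 0 0;100 0 0 -0.013 0 0 0;100 0 0 0 0 0 0;0 0 0 0 0 0 0;0 0 0 0 0 0 0;0 0 0 0 0 0 0;0 0 0 0 0 0 0",
  squeeze=45,
)

```text
time: 3.07
ee_pos: [0.4478, -0.295, 0.0573]
tcp_rot: [0.736, 3.051, -0.002]
force: [-0.2, -0.2, 0.0]
finger_gap: 0.0698
grasp_force: 0.0
```

Call:
drive_tool(
  motion="0 0 0 0 0 0 0;0 0 0 0 0 0 0;0 0 0 0 0 0 0;0 0 0 0 0 0 0",
)

```text
time: 3.4
ee_pos: [0.447, -0.2947, 0.0559]
tcp_rot: [0.737, 3.054, 0.0]
force: [-0.7, -0.5, -0.1]
finger_gap: 0.0432
grasp_force: 0.0
```

Call:
drive_tool(
  motion="0 0 0 -0.004 0 0 0;0 0 0 0 0 0 0;0 0 0 0 0 0 0;0 0 0 0 0 0 0;0 0 0 0 0 0 0;0 0 0 0 0 0 0;0 0 0 0 0 0 0",
)

```text
time: 3.98
ee_pos: [0.4469, -0.2944, 0.0515]
tcp_rot: [-0.737, -3.053, -0.001]
force: [-0.4, 0.3, -2.6]
finger_gap: 0.0259
grasp_force: 45.0
```

Call:
drive_tool(
  motion="0 0 0 0.02 0 0 0;0 0 0 0.035 0 0 0;0 0 0 0.04 0 0 0;0 0 0 0.035 0 0 0;0 0 0 0.015 0 0 0;0 0 0 0 0 0 0",
)

```text
time: 4.48
ee_pos: [0.4486, -0.2959, 0.201]
tcp_rot: [0.735, 3.047, -0.006]
force: [0.1, -0.5, -3.2]
finger_gap: 0.0257
grasp_force: 45.0
```

Call:
drive_tool(
  motion="0 0.0138 0.0306 0 0 0 0.0311;0 0.0138 0.0306 0 0 0 0.0311;0 0.0138 0.0306 0 0 0 0.0311;0 0.0138 0.0306 0 0 0 0.0311;0 0.0138 0.0306 0 0 0 0.0311;0 0.0138 0.0306 0 0 0 0.0311;0 0.0138 0.0306 0 0 0 0.0311;0 0.0138 0.0306 0 0 0 0.0311;0 0.0138 0.0306 0 0 0 0.0311;0 0.0138 0.0306 0 0 0 0.0311",
)

```text
time: 5.32
ee_pos: [0.5845, 0.0132, 0.1944]
tcp_rot: [-0.253, -3.128, -0.0]
force: [0.6, -0.5, -3.3]
finger_gap: 0.026
grasp_force: 45.0
```

Call:
drive_tool(
  motion="0 0 0 0 0 0 0;0 0 0 0 0 0 0;0 0 0 0 0 0 0;0 0 0 0 0 0 0",
)

```text
time: 5.65
ee_pos: [0.5843, 0.0105, 0.1956]
tcp_rot: [-0.257, -3.129, 0.0]
force: [0.2, 0.6, -2.8]
finger_gap: 0.0253
grasp_force: 45.0
```

Run:
```python
from h import *
s=sense(); im=get_image('wrist'); t=get_image('top');sc=get_image('scene')
c=cam('wrist',s); print(s['ee_pos'],s['tcp_rot'],s['force'],s['finger_gap'])
a=im[:,:,::-1]
b=cv2.resize(t[160:260,265:365,::-1],(400,400),interpolation=cv2.INTER_CUBIC)
d=cv2.resize(sc[190:310,280:400,::-1],(400,400),interpolation=cv2.INTER_CUBIC)
cv2.imwrite('pics/w2.png',np.vstack([cv2.resize(a[100:350,150:550],(800,500))[:,:]])[:500])
cv2.imwrite('pics/ts2.png',np.hstack([b,d]))
```

```text
[0.58429287 0.01051189 0.19563035] [-2.57091391e-01 -3.12895975e+00  2.43406164e-04] [ 0.18107079  0.55698332 -2.8195624 ] 0.025335055345342194
```

View pics/w2.png

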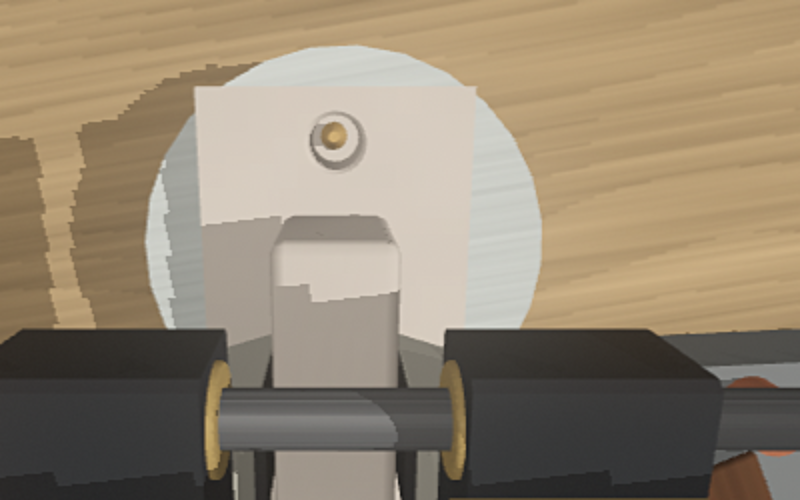

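View pics/ts2.png

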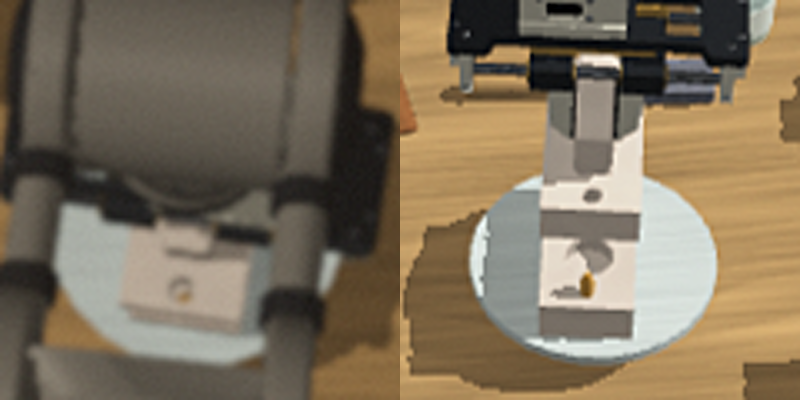

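The wrist view shows the robot-side dowel through its hole, dowel tip at about (317,167.5) and hole centre at about (318.5,170.5). The scene view shows the far hole at about (337.6,248.5) and far dowel tip at about (336.4,272.5). I'll compute the offsets.

Run:
```python
from h import *
s=sense(); c=cam('wrist',s); z=s['ee_pos'][2]
def p(n,v): print(n,v.round(4))
im=get_image('wrist'); 
H=ray(c,(318.3,170.3),z-.0215);D=ray(c,(316.8,167.5),.095)
p('near hole',H);p('near dowel',D)
k=cam('scene'); H2=ray(k,(337.4,248.3),z-.0215);D2=ray(k,(336.3,272.3),.095)
p('far hole',H2);p('far dowel',D2)
t=cam('top'); p('top near hole',ray(t,(265+180/4-.4,160+290/4-.4),z-.0215))
R=Ro.from_rotvec(s['tcp_rot']).as_matrix(); print('tool y yaw',np.degrees(np.arctan2(R[1,1],R[0,1])))
g=im[150:192,298:340]; big=cv2.resize(g[:,:,::-1],(588,588),interpolation=cv2.INTER_NEAREST); cv2.imwrite('pics/w3.png',big)
```

```text
near hole [0.5275 0.0207 0.175 ]
near dowel [0.529  0.0197 0.095 ]
far hole [0.6408 0.0033 0.175 ]
far dowel [0.6431 0.0031 0.095 ]
top near hole [0.5285 0.0219 0.175 ]
tool y yaw 80.57216883041178
```

View pics/w3.png

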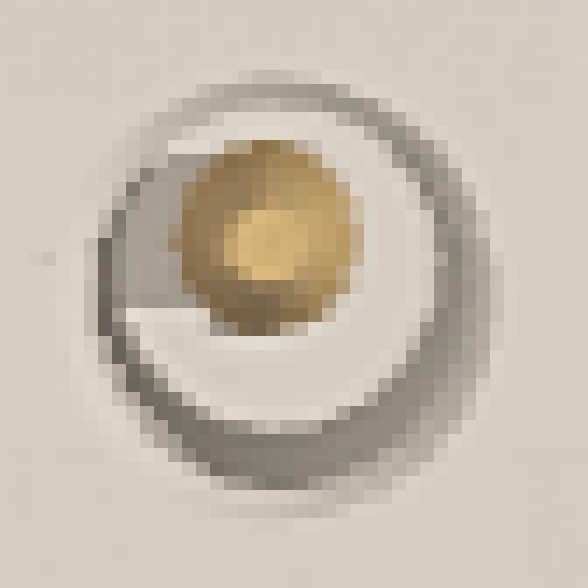

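Call:
drive_tool(
  motion="0 0.0018 -0.0006 -0.013 0 0 0.006;0 0 0 -0.018 0 0 0;0 0 0 -0.012 0 0 0;0 0 0 0 0 0 0;0 0 0 0 0 0 0;0 0 0 0 0 0 0",
)

```text
time: 6.35
ee_pos: [0.5874, 0.0104, 0.1547]
tcp_rot: [0.247, 3.13, 0.0]
force: [0.6, 0.6, -3.7]
finger_gap: 0.0259
grasp_force: 45.0
```

Run:
```python
from h import *
s=sense(); im=get_image('wrist');sc=get_image('scene'); c=cam('wrist',s); k=cam('scene')
print(s['ee_pos'],s['tcp_rot'],s['force'])
P=s['ee_pos']; n=np.array([.529,.0197,.095]); f=np.array([.6431,.0031,.095])
print('pred near',proj(c,n),'far',proj(k,f))
q=proj(c,n); x,y=int(q[0])-20,int(q[1])-20; print(x,y)
a=cv2.resize(im[y:y+40,x:x+40,::-1],(400,400),interpolation=cv2.INTER_NEAREST)
q=proj(k,f);u,v=int(q[0])-20,int(q[1])-20; print(u,v)
b=cv2.resize(sc[v:v+40,u:u+40,::-1],(400,400),interpolation=cv2.INTER_NEAREST)
cv2.imwrite('pics/w4.png',np.hstack([a,b]))
```

```text
[0.58735877 0.01042413 0.15470718] [2.46731451e-01 3.13030489e+00 6.57308427e-05] [ 0.60349476  0.60500512 -3.70962858]
pred near [316.53403536 165.38791652] far [336.28587588 272.28834847]
296 145
316 252
```

View pics/w4.png

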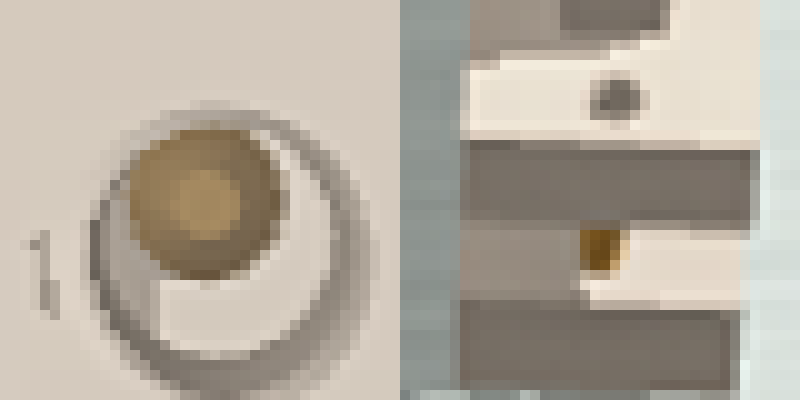

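Run:
```python
from h import *
s=sense(); c=cam('wrist',s); k=cam('scene'); z=s['ee_pos'][2]; print(s['ee_pos'],s['force'])
print('near hole',ray(c,(317.2,168.2),z-.0515).round(4),'top rim',ray(c,(296+23.3-.5,145+25.3-.5),z-.0215).round(4),'dowel',ray(c,(316.2,164.9),.095).round(4))
print('far hole',ray(k,(337.2,261.3),z-.0215).round(4),'dowel', ray(k,(335.7,272.3),.095).round(4))
```

```text
[0.58746658 0.01058291 0.15493952] [ 0.41632177  0.46377067 -2.9488082 ]
near hole [0.5305 0.02   0.1034] top rim [0.53   0.0208 0.1334] dowel [0.5288 0.0197 0.095 ]
far hole [0.6429 0.004  0.1334] dowel [0.643  0.0018 0.095 ]
```

Call:
drive_tool(
  motion="0 -0.0011 -0.0009 0 0 0 -0.006;0 0 0 0 0 0 0;0 0 0 -0.005 0 0 0;0 0 0 -0.005 0 0 0;0 0 0 -0.004 0 0 0;0 0 0 -0.004 0 0 0;0 0 0 0 0 0 0;0 0 0 0 0 0 0",
)

```text
time: 7.12
ee_pos: [0.5855, 0.0099, 0.1352]
tcp_rot: [-0.255, -3.13, -0.0]
force: [0.8, 0.2, -3.4]
finger_gap: 0.0256
grasp_force: 45.0
```

Call:
drive_tool(
  motion="0 0 0 -0.003 0 0 0;0 0 0 -0.003 0 0 0;0 0 0 -0.002 0 0 0;0 0 0 0 0 0 0;0 0 0 0 0 0 0",
)

```text
time: 7.53
ee_pos: [0.5857, 0.0099, 0.1276]
tcp_rot: [-0.255, -3.131, -0.0]
force: [-0.7, -0.2, -3.5]
finger_gap: 0.0261
grasp_force: 45.0
```

Call:
drive_tool(
  motion="0 0 0 -0.001 0 0 0;0 0 0 -0.001 0 0 0;0 0 0 -0.001 0 0 0;0 0 0 0 0 0 0;0 0 0 0 0 0 0",
  squeeze=58,
)

```text
time: 7.95
ee_pos: [0.5859, 0.0099, 0.1252]
tcp_rot: [0.255, 3.131, 0.0]
force: [-0.8, 0.2, 2.9]
finger_gap: 0.0256
grasp_force: 58.0
```

Call:
drive_tool(
  motion="0 0 0 -0.001 0 0 0;0 0 0 0 0 0 0;0 0 0 0 0 0 0;0 0 0 0 0 0 0",
)

```text
time: 8.28
ee_pos: [0.5859, 0.0099, 0.1252]
tcp_rot: [0.255, 3.13, -0.0]
force: [-3.0, -0.5, 9.2]
finger_gap: 0.0259
grasp_force: 58.0
```

Call:
drive_tool(
  motion="0 0 0 -0.001 0 0 0;0 0 0 -0.001 0 0 0;0 0 0 -0.0007 0 0 0;0 0 0 0 0 0 0;0 0 0 0 0 0 0;0 0 0 0 0 0 0",
)

```text
time: 8.78
ee_pos: [0.5859, 0.0099, 0.1252]
tcp_rot: [0.255, 3.128, -0.0]
force: [-10.4, 0.0, 26.2]
finger_gap: 0.0254
grasp_force: 58.0
```

Run:
```python
from h import *
im=get_image('wrist');sc=get_image('scene');s=sense()
print(s['ee_pos'],s['force'],s['torque'],s['grasp_force'])
a=cv2.resize(im[100:300,220:420,::-1],(400,400),interpolation=cv2.INTER_CUBIC)
b=cv2.resize(sc[230:310,296:376,::-1],(400,400),interpolation=cv2.INTER_NEAREST)
cv2.imwrite('pics/w5.png',np.hstack([a,b]))
```

```text
[0.5859357  0.00988005 0.12518169] [-11.49044592   0.87403767  26.34265745] [ 0.17628043  2.09640737 -0.07393816] 58.00764262676239
```

View pics/w5.png

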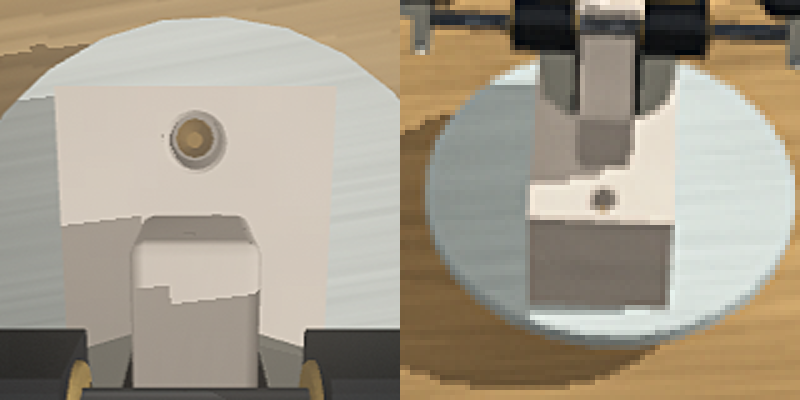

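The mould looks closed: the dowel shows in its hole, and the joint appears as one continuous face in the scene view. There is a sideways load of about 11 N, so I'll relieve it while keeping the press.

Call:
drive_tool(
  motion="0 -0.0008 0 0 0 0 0;0 0 0 0 0 0 0;0 0 0 0 0 0 0;0 0 0 0 0 0 0;0 0 0 0 0 0 0;0 0 0 0 0 0 0",
)

```text
time: 9.38
ee_pos: [0.5859, 0.0099, 0.1252]
tcp_rot: [0.255, 3.127, -0.0]
force: [-7.0, 0.4, 24.4]
finger_gap: 0.0255
grasp_force: 58.0
```

Run:
```python
from h import *
s=sense();print(s['ee_pos'],s['tcp_rot'],s['force'],s['torque'],s['grasp_force'],s['joint_velocities'].round(4))
```

```text
[0.58588613 0.00986833 0.12516432] [ 2.54829489e-01  3.12668521e+00 -1.51860399e-04] [-6.99603511  0.4429072  24.42018134] [0.14517321 1.7213953  0.0041061 ] 58.0071884393692 [ 0.0015 -0.0015  0.0014  0.0017  0.0014  0.0011]
```

Call:
drive_tool(
  motion="0 -0.0006 0 0 0 0.004 0;0 -0.0006 0 0 0 0.004 0;0 0 0 0 0 0 0;0 0 0 0 0 0 0;0 0 0 0 0 0 0;0 0 0 0 0 0 0;0 0 0 0 0 0 0",
)

```text
time: 9.97
ee_pos: [0.5859, 0.0099, 0.1252]
tcp_rot: [-0.255, -3.131, 0.001]
force: [-3.4, 1.3, 20.8]
finger_gap: 0.0253
grasp_force: 58.0
```

Run:
```python
from h import *
s=sense();print(s['ee_pos'],s['tcp_rot'],np.linalg.norm(s['tcp_rot'])-np.pi,s['force'],s['torque'],s['grasp_force'])
```

```text
[0.5858732  0.00985024 0.1251711 ] [-2.55468279e-01 -3.13070421e+00  7.36734849e-04] -0.00048242864773140326 [-3.40750218  1.30940228 20.84985326] [0.27308284 0.6724934  0.01583388] 58.00600826740265
```

Tilt and side load are nearly gone. I'll press a little more with the matching trim.

Call:
drive_tool(
  motion="0 -0.0006 0 -0.0008 0 0.002 0;0 -0.0003 0 -0.0007 0 0.001 0;0 0 0 0 0 0 0;0 0 0 0 0 0 0;0 0 0 0 0 0 0;0 0 0 0 0 0 0;0 0 0 0 0 0 0",
)

```text
time: 10.55
ee_pos: [0.5859, 0.0099, 0.1252]
tcp_rot: [-0.255, -3.131, 0.001]
force: [-5.4, 0.8, 28.8]
finger_gap: 0.0254
grasp_force: 58.0
```

Run:
```python
from h import *
s=sense();print(s['ee_pos'],np.linalg.norm(s['tcp_rot'])-np.pi,s['tcp_rot'],s['force'],s['torque'],s['grasp_force'])
f=s['force']
if 24<f[2]<36 and abs(f[0])<8 and abs(np.linalg.norm(s['tcp_rot'])-np.pi)<.003: print(close_job())
```

```text
[0.58587381 0.00987761 0.12515906] -0.0005567809374396049 [-2.55405994e-01 -3.13063464e+00  9.43955810e-04] [-5.35946663  0.81908866 28.7763287 ] [ 0.36994784  0.73660869 -0.02326393] 58.00914287567139
the job is handed in; nothing more can be done
None
```

I set the long upper half on the dowels of the matching lower half on the wheel and handed the job in at about 10.6 s; it looked flush in the last pictures, and the arm is still gripping it at 58 N and pressing down with about 29 N.

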